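Mount the fly-tying vise in its pedestal

ROBOT

A 7-joint arm with a two-finger parallel gripper is mounted at the origin on the work surface. World frame = base frame: x ahead of the robot, y to its left, z up, the work surface at z = 0. Lengths are in m, angles in rad, forces in N, time in s.
With the tool pointing down it reaches from about 0.425 to 0.875 m from the base axis. Payload 4.7 kg.
Tool frame: the origin (TCP) lies midway between the tips of the shut fingers; the grasp point (between the pads) lies 19 mm behind it; z points along the fingers, x is the direction in which the jaws open and shut, and the axes are right-handed (so a half turn about z gives the same grasp; the last joint's range is limited). The gripper opens to 87 mm and grips with 3 to 60 N. Pads are 19 mm wide; open, the fingers measure 117 mm over their backs; the gripper's body (75 mm by 190 mm) begins 51 mm behind the grasp point.
Start: joints at [1.206, 0.321, -0.07, 1.45, 0.023, 1.371, -0.057], TCP at [0.24, -0.604, 0.223] pointing down, gripper open.
Joint ranges: [-2.86, 2.86], [-0.3, 2.09], [-1.38, 1.24], [0.06, 2.45], [-1.56, 4.7], [0.09, 2.05], [-2.69, 2.69]. Speed limits (rad/s): [2.57, 2.57, 3.14, 3.14, 3.14, 3.14, 3.14].

INTERFACE

Orientations are given as a rotation vector (axis times angle).
In Python, from bench import get_state, eyes, ticket gives the robot as it stands.
- The arm moves only by the tool carry_out, never from a script. Its argument "motion" is a list of rows, each a list of 2 entries, a list of its own where there are three numbers: the shift along the world's x, y, z in m, then the turn about the world's z in rad. A call has 1 to 20 rows; each row is the pose to reach, as a shift and turn from the pose commanded when the call began; what a row does not reach only later rows make up. A row lasts 1/10 s, in which the tool goes at most 50 mm and 8.59 degrees, less where a joint would pass 70% of its speed; a pose out of reach is approached as far as the arm can. A call with a gripper value outside its range is refused whole. "grip" is the gripper command: -1 is fully open, 1 is shut, values between are in proportion, set as the call begins (left out, the last holds). The fingers move at their own pace and stop on an object; "squeeze" is the grip in N (left out, the last holds). Time passes only in rows, so rows that repeat a pose let the fingers close. It gives the time, the measured TCP pose, the force and the opening at its end, in the units of the state.
- get_state(): the state, without advancing time (a new reading comes with each control period).
- eyes.get_image(name): name is "scene" or "top"; returns a dict with "pixels" (384x512x3 uint8, blue, green, red), "mtx" (3x3 intrinsics, pixels), "dist_coeffs" ([k1, k2, p1, p2, k3] as OpenCV has them; the pictures are not rectified), "extrinsics" (4x4, takes a point from camera to world coordinates). Camera axes: x right, y down, z forward; pixel columns grow to the right and rows downward; lengths in m; the calibration is good to about 2 mm. A picture is of the moment at which its call begins. There is no depth.
- ticket.close_job(): hands the job in, once; it reports no verdict.
The state is a dict: "time": time; "joint_positions": joint angles; "qd": joint speeds; "joint_torque": joint torques, N m; "position": TCP position; "tool_rot": TCP orientation; "ft_force": force on the tool from outside, world axes, zero at the start; "torque": the same for the moment, N m; "grip_width": opening from 0.0 (shut) to 1.0 (fully open).
Only numpy, scipy, OpenCV 4.12 (cv2) and the standard library are available. Lean on these libraries where they do the work, as an engineer would, in place of code of your own. Each camera call takes 0.05 s, during which the arm holds its last target. There are 200 camera calls.

TASK

Take the fly-tying vise out of its wooden block and thread its stem down through both guides of the grey pedestal. Then, pressing only lightly, turn it until its cross pin drops into the slot of the brass crown, and leave it there fully home, upright and released. Never force or drop it, and do not disturb the other things on the table.

Things in the scene. Friction and masses are not known exactly. Their poses are not given: they have to be found in the camera images.
- vise: the loose vise, 0.28 to 0.44 kg, upright in the wooden block. Origin: centre of the stem's lower end; z up the stem, x along jaw and cross pin. Steel stem 12 mm thick, its end narrows to 10 mm. Brass head 24 x 24 x 42 mm, from 133 to 175 mm above the origin; its two y faces are flat and free: grasp it across y
- vise_head (a point): grasp point of the vise: on the stem axis, 157 mm above its lower end (24 mm above the head's underside, 18 mm below its top); axes as the vise
- cross_pin (a point): centre of the vise's steel cross pin, 5 mm thick and 32 mm long, through the stem along the vise's x, 121 mm above the stem's lower end
- jaw_tip (a point): point of the steel jaw (16 mm thick) that sticks out of the head along the vise's +x, 67 mm from the stem axis and 147 mm above the lower end; opposite it a knob (24 mm across) reaches 48 mm to -x
- pedestal: the fixed pedestal. Origin: at table height on the common vertical axis of its two guide holes; z up. Its C is open to +x. Dark base 110 x 100 x 12 mm; grey post on its -x side, 37 to 53 mm from the axis, 135 mm high. A push or knock of over 45 N between vise and pedestal marks them (steel on steel: meet it at 15 mm/s or slower)
- lower_guide (a point): top centre of the lower aluminium guide's vertical hole: 14 mm wide with a 3 mm chamfer, 14 mm long, its top 44 mm above the table
- upper_guide (a point): top centre of the upper guide's hole under the crown: 14 mm wide with a 3 mm chamfer, 16 mm long, its top 135 mm above the table (the floor of the crown's slot). With the cross pin home on it the vise's lower end is 16.5 mm above the table
- crown_mouth (a point): top centre of the fixed square brass crown on the upper guide, 38 x 38 x 8 mm, 15 mm opening, a slot 7.5 mm wide and 8 mm deep right across. The slot's angle is not reported (this point's axes are the pedestal's): 0.15 to 1.3 rad counter-clockwise (from above) of the pedestal's x axis; feel or look for it. Pin on the crown's top: vise's lower end 24.5 mm above the table. Either way round fits
- block: fixed wooden block 90 x 70 x 45 mm, origin under its one vertical hole (13.6 mm wide, 39 mm deep), in which the vise stands at the start; lift the vise 40 mm straight up to clear it
- spool_red: red plastic thread spool, 32 mm across, 41 mm tall, standing; origin under its centre; leave alone
- spool_green: green thread spool, same size and origin; leave alone
- spool_orange: orange thread spool, same size and origin; leave alone
- cement_jar: amber glass jar, 44 mm across, 50 mm tall; origin under its centre; leave alone
- bodkin: small screwdriver-like bodkin, 130 mm long, lying on the table; leave alone
- hair_brush: small brush, 140 mm long, lying on the table; leave alone
- bead_dish: white dish, 70 mm across, 22 mm tall; origin under its centre; leave alone
Things that resemble listed ones, but are neither listed nor needed, are in the scene too. What is shaped like the vise but blue or orange is not meant.

How it is judged:
On the way, in this order (a step that is already met when the one before it is completed fails the run):
1. the stem's end is through the upper guide (horizontal distance between vise and pedestal below 0.004 m and z of vise in the frame of pedestal below 0.115 m), for 0.1 s.
2. the stem is through both guides (horizontal distance between vise and pedestal below 0.004 m and z of vise in the frame of pedestal below 0.029 m), for 0.1 s.
At the end, for the whole second after the job is handed in: the vise stands released and still in the pedestal, its stem through both guides (lower end within 4 mm of the guides' axis), upright within 0.06 rad, and its cross pin home in the crown's slot (lower end less than 19 mm above the pedestal's underside; 16.5 mm is fully home) (horizontal distance between vise and pedestal below 0.004 m and angle between vise's own z axis and vertical below 0.06 rad and z of vise in the frame of pedestal below 0.019 m and linear speed of vise below 0.02 m/s and contact force between vise and the fingers below 0.2 N); the robot touches nothing.
It fails at once if the vise presses or strikes the pedestal with more than 45 N (contact force between vise and pedestal above 45 N).
It fails at once if another thing on the table is shifted by more than 20 mm (distance of any of spool_red, spool_green, spool_orange, cement_jar, bodkin, hair_brush, bead_dish from where it was at the start of the episode above 0.02 m).
It also fails if it takes over 72 s, if anything falls off the work surface, if the arm or the gripper's body presses on something with over 40 N, if the wrist force passes 120 N, or if a joint passes its speed limit or range.

## Working session

There is one attempt and no reset: what is moved stays moved. The work goes in short steps, Python scripts to look and compute and a tool call to move; the robot and the scene stay as the last step left them, time stands still between calls to the robot, and variables do not carry over. Pictures are saved under pics/ and viewed, about 8 in all and at most 12, crops included, and the job is handed in when it is done.

Besides the shell and the picture viewer there is one more tool, called after ">>>" as name(argument=value, ...) on one line, values as JSON. carry_out: Moves the arm, as the interface text tells. Its arguments: {"type":"object","properties":{"motion":{"type":"array","items":{"type":"array"}},"grip":{"type":"number"},"squeeze":{"type":"number"}},"required":["motion"]}

```bash
ls; mkdir -p pics; cat > h.py <<'E'
import numpy as np, cv2
from bench import get_state, eyes, ticket
def grab(n):
    d=eyes.get_image(n); d['pixels']=np.array(d['pixels'],np.uint8); return d
def ray(d,u,v):
    p=cv2.undistortPoints(np.array([[[u,v]]],float),np.array(d['mtx'],float),np.array(d['dist_coeffs'],float))[0,0]
    E=np.array(d['extrinsics']); return E[:3,3],E[:3,:3]@np.array([p[0],p[1],1])
def on(d,u,v,z):
    o,r=ray(d,u,v); return o+r*(z-o[2])/r[2]
def proj(d,P):
    E=np.linalg.inv(np.array(d['extrinsics'])); rv=cv2.Rodrigues(E[:3,:3])[0]
    return cv2.projectPoints(np.array(P,float).reshape(-1,1,3),rv,E[:3,3],np.array(d['mtx'],float),np.array(d['dist_coeffs'],float))[0][:,0]
def cross(d1,a,d2,b):
    o,r=ray(d1,*a);p,s=ray(d2,*b); t=np.linalg.lstsq(np.c_[r,-s],p-o,rcond=None)[0]
    A=o+r*t[0];B=p+s*t[1]; return (A+B)/2,np.linalg.norm(A-B)
E
python3 - <<'E'
from h import *
print(get_state())
for n in("scene","top"):
    d=grab(n); print(n,np.array(d['extrinsics']).round(3).tolist(),d['mtx'])
    cv2.imwrite(f'pics/{n}0.png',d['pixels'])
a=[cv2.imread(f'pics/{n}0.png') for n in("scene","top")]
for n,i in zip(("scene","top"),a): cv2.imwrite(f'pics/{n}0b.png',cv2.resize(i,(800,600),interpolation=3))
E
```

```text
pics
{'time': 0.0, 'joint_positions': array([ 1.20607136,  0.32181689, -0.07010684,  1.45170825,  0.02261582,
        1.37080016, -0.05689224]), 'qd': array([-0.00033656,  0.00038113, -0.00100394, -0.00030251,  0.00034398,
       -0.00123077,  0.00030302]), 'joint_torque': array([ 2.04878597e-04, -4.91291034e+01, -4.03916622e-01, -3.12524307e+01,
       -6.41044183e-02,  4.38024988e-02,  1.55688845e-04]), 'position': array([ 0.24013794, -0.60339963,  0.22144898]), 'tool_rot': array([-2.5991956 ,  1.76280977,  0.00261997]), 'ft_force': array([0.40853542, 1.19449477, 0.08157563]), 'torque': array([-0.01820273, -0.04288664,  0.00861993]), 'grip_width': 1.0041386873075715}
scene [[-0.39, 0.774, -0.499, 0.909], [0.921, 0.336, -0.2, 0.114], [0.013, -0.538, -0.843, 0.769], [0.0, 0.0, 0.0, 1.0]] [[379.38530361   0.         260.97818312]
 [  0.         379.38530361 196.8217081 ]
 [  0.           0.           1.        ]]
top [[-0.006, -0.988, 0.155, 0.349], [-1.0, 0.003, -0.017, -0.021], [0.017, -0.155, -0.988, 1.11], [0.0, 0.0, 0.0, 1.0]] [[376.18487472   0.         248.24057191]
 [  0.         376.18487472 190.58179481]
 [  0.           0.           1.        ]]
```

View pics/scene0b.png

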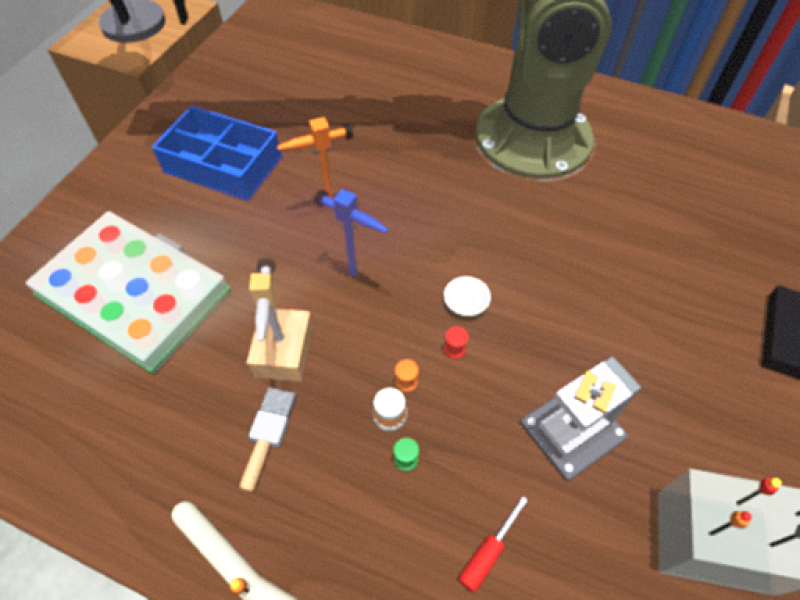

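View pics/top0b.png

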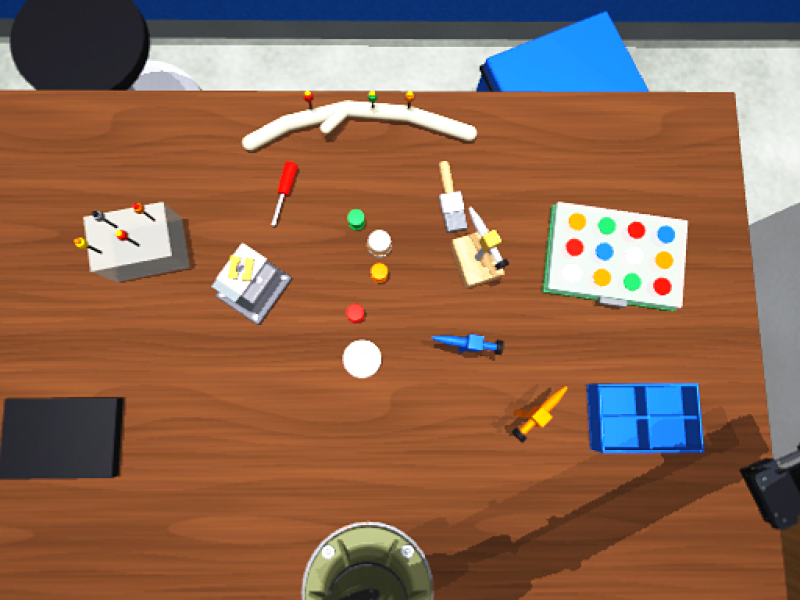

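The brass-headed vise with a steel jaw stands in the wooden block, at scene (262,285) and top (490,238) in the enlarged pictures. The lookalikes are blue at scene (345,205) and orange at scene (320,130). Only the brass one fits the description. The pedestal crown is at scene (597,390) and top (242,268). I'll confirm both in one montage of crops.

```bash
python3 - <<'E'
from h import *
s=cv2.imread('pics/scene0.png');t=cv2.imread('pics/top0.png')
# 64x48 crops x6 -> 400x300 each
def c(i,u,v,w,h): return cv2.resize(i[v:v+h,u:u+w],(400,300),interpolation=cv2.INTER_CUBIC)
m=np.vstack([np.hstack([c(s,145,160,80,60),c(t,280,125,64,48)]),np.hstack([c(s,350,225,64,48),c(t,130,150,64,48)])])
cv2.imwrite('pics/m0.png',m)
for n,i in(('s',s),('t',t)):
    hsv=cv2.cvtColor(i,cv2.COLOR_BGR2HSV); k=cv2.inRange(hsv,(20,140,150),(32,255,255))
    N,L,st,ce=cv2.connectedComponentsWithStats(k)
    print(n,[(st[j].tolist(),ce[j].round(1).tolist()) for j in range(1,N) if st[j,4]>12])
E
```

```text
s [([183, 88, 16, 5, 28], [191.2, 89.8]), ([493, 306, 7, 6, 29], [496.0, 308.3]), ([148, 371, 6, 6, 26], [150.5, 373.6])]
t [([260, 58, 4, 5, 13], [261.7, 59.8]), ([364, 136, 11, 11, 92], [369.2, 141.2]), ([74, 147, 4, 4, 13], [75.6, 148.8]), ([309, 151, 12, 8, 21], [313.6, 155.0]), ([48, 152, 8, 7, 35], [51.5, 155.1]), ([420, 161, 11, 11, 98], [424.9, 165.9]), ([238, 169, 10, 10, 81], [242.4, 173.2]), ([380, 172, 11, 11, 95], [385.0, 177.1]), ([341, 248, 22, 25, 158], [350.1, 261.5]), ([334, 269, 8, 8, 33], [337.4, 272.6])]
```

View pics/m0.png

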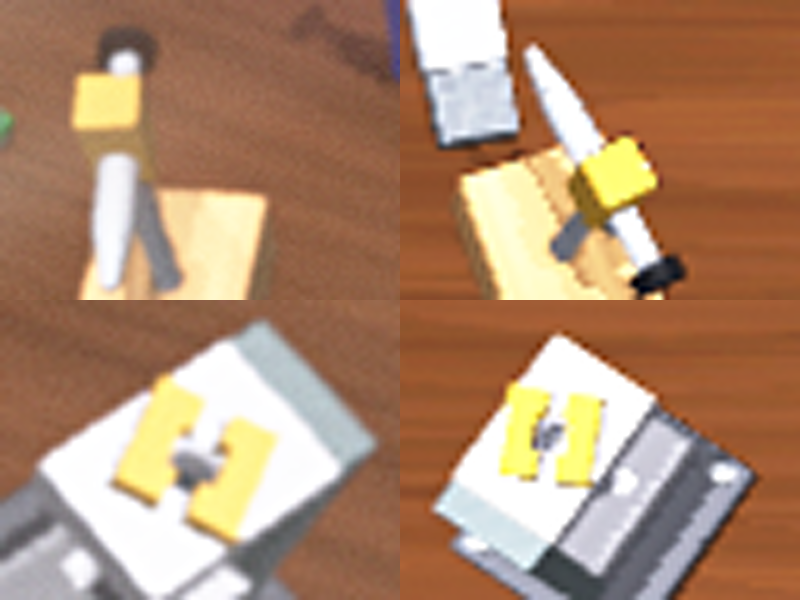

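The crops confirm it. The vise has a brass head and steel jaw and stands in the block, with the jaw pointing up-left in the top view. The crown and its slot show clearly, with the slot centre at about top (153.8,171.6) and scene (380.9,250.3). Next I'll measure.

```bash
python3 - <<'E'
from h import *
s=cv2.imread('pics/scene0.png');t=cv2.imread('pics/top0.png')
ds=grab('scene');dt=grab('top')
f=lambda x:x-.45
print('head top cross',cross(ds,(166.2,179.8),dt,(314.8,152.4)), on(ds,166.2,179.8,.181),on(dt,314.8,152.4,.181))
print('jaw tip',cross(ds,(166.6,216.6),dt,(300.4,131.8)), on(dt,300.4,131.8,.153))
print('knob', on(dt,280+(660-400)/6.25-.4,125+272/6.25-.4,.153))
print('crown cross',cross(ds,(380.5,249.9),dt,(153.4,171.2)), on(ds,380.5,249.9,.143),on(dt,153.4,171.2,.143))
# brass plates of the crown by mask
for n,i,d,(u,v,w,h) in(('s',s,ds,(350,225,64,48)),('t',t,dt,(130,150,64,48)),('hs',s,ds,(145,165,40,40)),('ht',t,dt,(300,140,30,30))):
    hsv=cv2.cvtColor(i,cv2.COLOR_BGR2HSV)[v:v+h,u:u+w]; k=cv2.inRange(hsv,(18,90,190),(36,255,255))
    cs,_=cv2.findContours(k,cv2.RETR_EXTERNAL,cv2.CHAIN_APPROX_NONE)
    z=.181 if n[0]=='h' else .143
    for c in cs:
        if cv2.contourArea(c)<8: continue
        P=np.array([on(d,u+p[0,0],v+p[0,1],z)[:2] for p in c],np.float32)
        (cx,cy),wh,a=cv2.minAreaRect(P*1000); print(n,'rect mm',round(cx,1),round(cy,1),np.round(wh,1),round(a,1))
# pedestal orientation: base corners, image coords from scene 800 view (base top z=.012)
for u,v in((522,420),(568,476),(626,433)): print('base',on(ds,u/1.5625-.3,v/1.5625-.3,.012).round(4))
for u,v in((215,490),(290,283),(260,322)): print('baseT',on(dt,u/1.5625-.3,v/1.5625-.3,.012).round(4))
# upper arm plate corners z=.135 (top crop)
for u,v in((558,335),(655,402),(437,508),(540,572)): print('plateT',on(dt,130+(u-400)/6.25-.4,150+(v-300)/6.25-.4,.135).round(4))
for u,v in((40,465),(235,342),(262,322),(375,440),(340,470),(148,598)): print('plateS',on(ds,350+u/6.25-.4,225+(v-300)/6.25-.4,.135).round(4))
E
```

```text
head top cross (array([ 0.59423818, -0.20785147,  0.175883  ]), np.float64(0.0016178592457434372)) [ 0.5967649  -0.20424227  0.181     ] [ 0.59325933 -0.20758304  0.181     ]
jaw tip (array([ 0.65548343, -0.17550524,  0.15563647]), np.float64(0.0018904049311210043)) [ 0.65676422 -0.17681557  0.153     ]
knob [ 0.55840451 -0.22856107  0.153     ]
crown cross (array([0.55419227, 0.21033412, 0.13829778]), np.float64(0.0006581873997916625)) [0.55690958 0.20929154 0.143     ] [0.55317836 0.20954977 0.143     ]
s rect mm 558.3 220.4 [14.  36.5] 84.0
s rect mm 554.5 199.1 [14.1 38.6] 82.7
t rect mm 550.9 197.6 [14.4 37.9] 80.6
t rect mm 555.0 219.6 [16.3 39.8] 87.0
hs rect mm 627.6 -154.9 [11.  10.9] 29.2
hs rect mm 597.2 -204.5 [23.1 24.5] 23.4
ht rect mm 559.1 -200.4 [17.6 18.2] 89.9
ht rect mm 590.4 -182.4 [25.4 12.8] 24.7
ht rect mm 593.4 -206.3 [23.1 24.3] 26.8
base [0.5652 0.1472 0.012 ]
base [0.6156 0.2252 0.012 ]
base [0.5278 0.2828 0.012 ]
baseT [0.1753 0.2719 0.012 ]
baseT [0.5516 0.1458 0.012 ]
baseT [0.4775 0.2003 0.012 ]
plateT [0.5982 0.209  0.135 ]
plateT [0.569  0.1672 0.135 ]
plateT [0.5237 0.257  0.135 ]
plateT [0.4965 0.2131 0.135 ]
plateS [0.5724 0.1694 0.135 ]
plateS [0.5096 0.2133 0.135 ]
plateS [0.4995 0.2194 0.135 ]
plateS [0.5253 0.2593 0.135 ]
plateS [0.539  0.2516 0.135 ]
plateS [0.6002 0.2089 0.135 ]
```

>>> carry_out(motion=[[[0.02, 0.022, 0.027], 0.0], [[0.045, 0.05, 0.03], 0.01], [[0.07, 0.08, 0.03], 0.02], [[0.1, 0.11, 0.03], 0.03], [[0.125, 0.14, 0.03], 0.04], [[0.15, 0.17, 0.03], 0.05], [[0.18, 0.2, 0.03], 0.06], [[0.21, 0.235, 0.03], 0.07], [[0.24, 0.27, 0.03], 0.075], [[0.27, 0.3, 0.03], 0.075], [[0.3, 0.335, 0.03], 0.075], [[0.325, 0.365, 0.03], 0.075], [[0.345, 0.386, 0.03], 0.075], [[0.355, 0.398, 0.03], 0.075], [[0.355, 0.398, 0.03], 0.075], [[0.355, 0.398, 0.03], 0.075]], grip=-1)

```text
time: 1.8
position: [0.5944, -0.2076, 0.2523]
tool_rot: [2.662, -1.666, -0.001]
ft_force: [-0.4, -0.3, -0.2]
grip_width: 0.999
```

```bash
python3 - <<'E'
from h import *
from scipy.spatial.transform import Rotation as R
s=get_state();print(s['time'],s['position'],R.from_rotvec(s['tool_rot']).as_matrix().round(3).tolist(),s['joint_positions'].round(2))
d=grab('scene');t=grab('top')
c=lambda i,u,v,w,h:cv2.resize(i[v:v+h,u:u+w],(400,300),interpolation=cv2.INTER_CUBIC)
print(proj(d,[s['position']]),proj(t,[s['position']]))
cv2.imwrite('pics/m1.png',np.hstack([c(d['pixels'],100,110,160,120),c(t['pixels'],260,100,100,75)]))
E
```

```text
1.8 [ 0.59444557 -0.20763553  0.25234892] [[0.437, -0.899, -0.001], [-0.899, -0.437, -0.001], [0.001, 0.002, -1.0]] [ 0.61  0.29 -0.4   1.45  0.11  1.42 -0.91]
[[157.12878123 154.53898852]] [[320.59109835 144.18735899]]
```

View pics/m1.png

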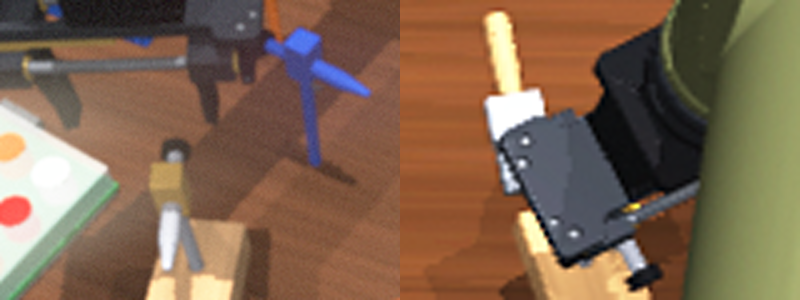

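Both fingers straddle the brass head (scene crop: tips at about (65,120) and (210,120), head at (170,185)), with 30 mm clearance on each side. I'll descend now.

>>> carry_out(motion=[[[0, 0.001, -0.015], 0], [[0, 0.001, -0.03], 0], [[0, 0.001, -0.045], 0], [[0, 0.001, -0.06], 0], [[0, 0.001, -0.075], 0], [[0, 0.001, -0.09], 0], [[0, 0.001, -0.1], 0], [[0, 0.001, -0.108], 0], [[0, 0.001, -0.108], 0], [[0, 0.001, -0.108], 0]])

```text
time: 2.9
position: [0.5956, -0.205, 0.1449]
tool_rot: [-2.664, 1.665, -0.001]
ft_force: [0.1, -0.1, 0.7]
grip_width: 1.001
```

```bash
python3 - <<'E'
from h import *
s=get_state();print(s['position'])
d=grab('scene')
c=lambda i,u,v,w,h:cv2.resize(i[v:v+h,u:u+w],(600,450),interpolation=cv2.INTER_CUBIC)
cv2.imwrite('pics/m2.png',c(d['pixels'],120,140,100,75))
E
```

```text
[ 0.59564561 -0.20496038  0.14489411]
```

View pics/m2.png

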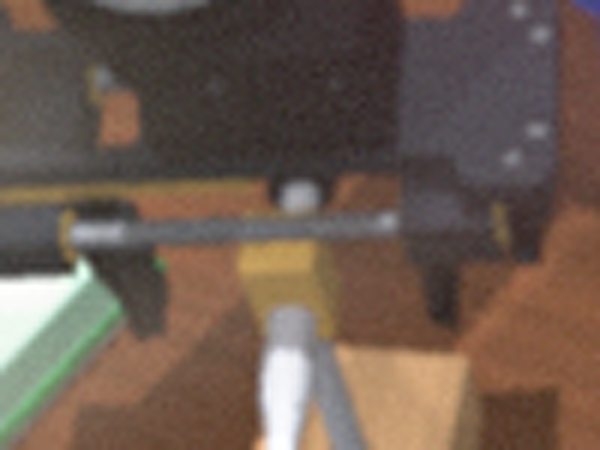

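Fingertips are at crop x≈150 and 440 and the head at 240–338, so it is well centred. I'll close gently.

>>> carry_out(motion=[[[0, 0, 0], 0], [[0, 0, 0], 0], [[0, 0, 0], 0], [[0, 0, 0], 0], [[0, 0, 0], 0], [[0, 0, 0], 0]], grip=0.33, squeeze=5)

```text
time: 3.55
position: [0.5954, -0.205, 0.1446]
tool_rot: [2.664, -1.665, 0.0]
ft_force: [0.7, 0.1, -0.5]
grip_width: 0.539
```

>>> carry_out(motion=[[[0, 0, 0], 0], [[0, 0, 0], 0], [[0, 0, 0], 0], [[0, 0, 0], 0], [[0, 0, 0], 0], [[0, 0, 0], 0]], grip=1, squeeze=5)

```text
time: 4.15
position: [0.5954, -0.205, 0.1446]
tool_rot: [2.664, -1.665, 0.0]
ft_force: [0.3, -0.8, -0.9]
grip_width: 0.275
```

>>> carry_out(motion=[[[0, 0, 0], 0], [[0, 0, 0], 0], [[0, 0, 0], 0], [[0, 0, 0], 0]], squeeze=30)

```text
time: 4.55
position: [0.5953, -0.205, 0.1446]
tool_rot: [2.664, -1.665, 0.0]
ft_force: [0.5, -1.0, -0.4]
grip_width: 0.274
```

>>> carry_out(motion=[[[0, 0, 0.003], 0], [[0, 0, 0.008], 0], [[0, 0, 0.014], 0], [[0, 0, 0.02], 0], [[0, 0, 0.027], 0], [[0, 0, 0.034], 0], [[0, 0, 0.042], 0], [[0, 0, 0.05], 0], [[0, 0, 0.062], 0], [[0, 0, 0.075], 0], [[0, 0, 0.09], 0], [[0, 0, 0.105], 0], [[0, 0, 0.12], 0], [[0, 0, 0.135], 0], [[0, 0, 0.15], 0], [[0, 0, 0.165], 0], [[0, 0, 0.175], 0], [[0, 0, 0.18], 0], [[0, 0, 0.18], 0], [[0, 0, 0.18], 0]])

```text
time: 6.55
position: [0.5951, -0.2049, 0.3239]
tool_rot: [2.664, -1.664, -0.002]
ft_force: [-0.3, -0.7, -3.7]
grip_width: 0.268
```

>>> carry_out(motion=[[[0.0, 0.01, 0], 0], [[0.0, 0.03, 0], -0.03], [[0.0, 0.055, 0], -0.07], [[-0.003, 0.085, 0], -0.11], [[-0.006, 0.115, 0], -0.15], [[-0.009, 0.145, 0], -0.2], [[-0.012, 0.175, 0], -0.25], [[-0.015, 0.205, 0], -0.3], [[-0.018, 0.235, 0], -0.35], [[-0.021, 0.265, 0], -0.4], [[-0.024, 0.295, 0], -0.45], [[-0.028, 0.325, 0], -0.5], [[-0.032, 0.355, 0], -0.55], [[-0.036, 0.38, 0], -0.58], [[-0.039, 0.4, 0], -0.6], [[-0.04, 0.41, 0], -0.6], [[-0.04, 0.4145, 0], -0.6], [[-0.04, 0.4145, 0], -0.6], [[-0.04, 0.4145, 0], -0.6], [[-0.04, 0.4145, 0], -0.6]])

```text
time: 8.55
position: [0.5559, 0.208, 0.3244]
tool_rot: [2.05, -2.38, 0.001]
ft_force: [-0.6, -0.0, -3.5]
grip_width: 0.272
```

```bash
python3 - <<'E'
from h import *
from scipy.spatial.transform import Rotation as R
s=get_state();p=s['position'];print(p,R.from_rotvec(s['tool_rot']).as_matrix()[:,0].round(3),s['joint_positions'].round(2),s['ft_force'])
d=grab('scene');t=grab('top')
q=[p+[0,0,.019-.157],p+[0,0,.019-.036],p+[0,0,.037]]
print(proj(d,q),proj(t,q))
c=lambda i,u,v,w,h:cv2.resize(i[v:v+h,u:u+w],(400,600),interpolation=cv2.INTER_CUBIC)
cv2.imwrite('pics/m3.png',np.hstack([c(d['pixels'],340,160,80,120),c(t['pixels'],110,110,80,120)]))
E
```

```text
[0.55586233 0.20801503 0.32444569] [-0.148 -0.989  0.001] [ 0.1   0.22 -0.6   1.41  0.12  1.55 -2.21] [-0.55649513 -0.00786261 -3.48609363]
[[386.96724931 238.50807055]
 [411.34426603 201.3450509 ]
 [425.31341952 179.93164587]] [[150.01498268 166.56046439]
 [136.63730618 154.44127473]
 [129.3212468  147.8139441 ]]
```

View pics/m3.png

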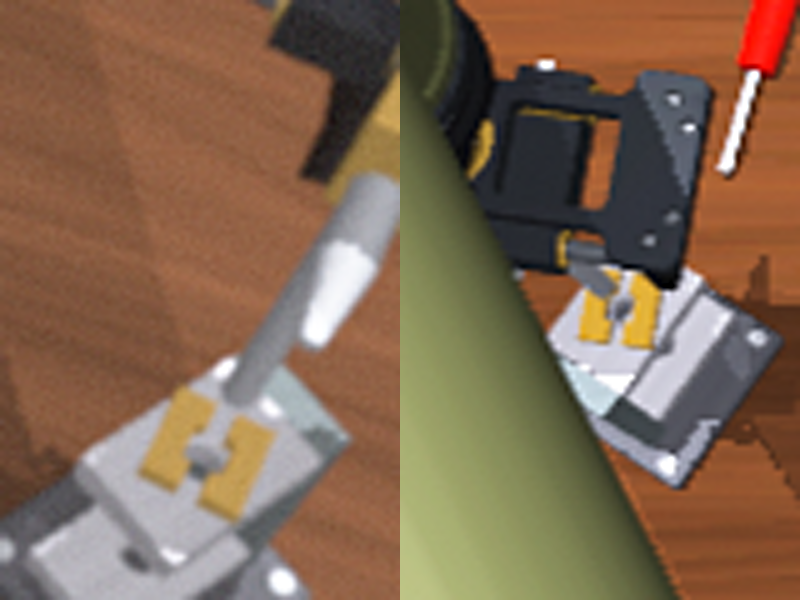

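```bash
python3 - <<'E'
from h import *
d=grab('scene')
P=[on(d,340+u/5-.4,160+v/5-.4,.143) for u,v in((183,388),(140,475),(215,402),(180,490),(243,418),(203,502),(275,432),(235,518))]
for a,b in zip(P[::2],P[1::2]): print('edge',np.degrees(np.arctan2(*(b-a)[1::-1])).round(1), np.linalg.norm(b-a).round(4))
print(np.mean([P[0],P[1],P[6],P[7]],0), on(d,340+208/5-.4,160+453/5-.4,.143), 'tip',on(d,340+236/5-.4,160+399/5-.4,.1864))
E
```

```text
edge -8.4 0.0408
edge -5.1 0.0396
edge -8.6 0.0389
edge -8.7 0.0395
[0.55677266 0.21067102 0.143     ] [0.55699091 0.21061206 0.143     ] tip [0.55763071 0.20814102 0.1864    ]
```

>>> carry_out(motion=[[[0, 0.001, -0.01], 0], [[0, 0.002, -0.02], 0], [[0, 0.002, -0.028], 0], [[0, 0.002, -0.033], 0], [[0, 0.002, -0.036], 0], [[0, 0.002, -0.036], 0], [[0, 0.002, -0.036], 0]])

```text
time: 9.4
position: [0.5555, 0.2116, 0.2888]
tool_rot: [-2.053, 2.377, -0.0]
ft_force: [-0.4, 0.2, -3.8]
grip_width: 0.271
```

```bash
python3 - <<'E'
from h import *
s=get_state();p=s['position'];print(p,s['ft_force'])
d=grab('scene');t=grab('top')
q=[p+[0,0,.019-.157]]
print(proj(d,q),proj(t,q))
c=lambda i,u,v,w,h:cv2.resize(i[v:v+h,u:u+w],(400,600),interpolation=cv2.INTER_CUBIC)
cv2.imwrite('pics/m4.png',np.hstack([c(d['pixels'],355,205,50,75),c(t['pixels'],130,140,50,75)]))
E
```

```text
[0.55549395 0.2116156  0.28882384] [-0.39502821  0.17109488 -3.7652264 ]
[[383.16050093 247.87335654]] [[151.92857362 169.70388743]]
```

View pics/m4.png

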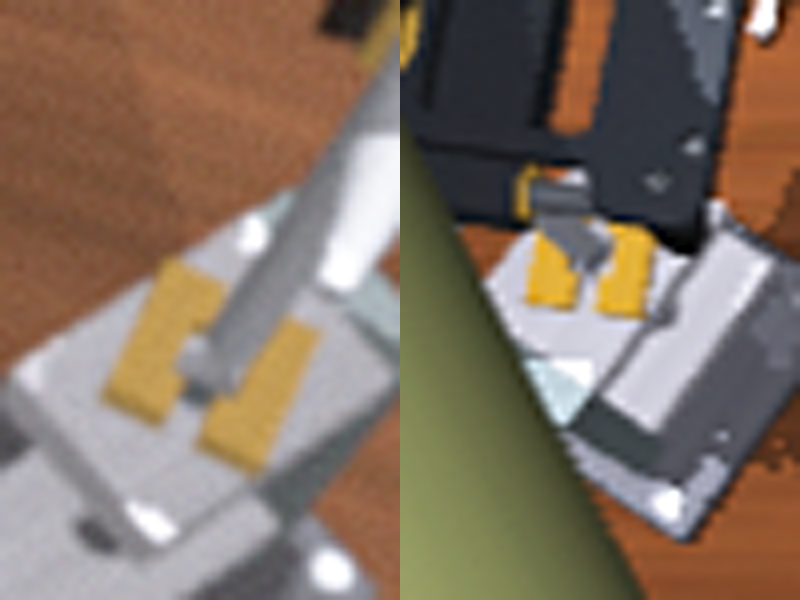

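The stem end is over the crown opening in both views. It agrees with the robot's own pose, tip (0.5555,0.2116), against a bias-corrected crown of about (0.555,0.211). I'll descend slowly in small steps and check force.

>>> carry_out(motion=[[[0, -0.0005, -0.0015], 0], [[0, -0.0005, -0.003], 0], [[0, -0.0005, -0.0045], 0], [[0, -0.0005, -0.006], 0], [[0, -0.0005, -0.007], 0], [[0, -0.0005, -0.008], 0], [[0, -0.0005, -0.009], 0], [[0, -0.0005, -0.0095], 0], [[0, -0.0005, -0.01], 0], [[0, -0.0005, -0.01], 0]])

```text
time: 10.5
position: [0.5553, 0.211, 0.2785]
tool_rot: [2.053, -2.378, -0.0]
ft_force: [-0.1, -0.5, -4.2]
grip_width: 0.274
```

>>> carry_out(motion=[[[0, 0, -0.001], 0], [[0, 0, -0.002], 0], [[0, 0, -0.003], 0], [[0, 0, -0.004], 0], [[0, 0, -0.005], 0], [[0, 0, -0.005], 0]])

```text
time: 11.1
position: [0.5552, 0.211, 0.2734]
tool_rot: [2.053, -2.377, -0.0]
ft_force: [-0.0, -0.1, -4.8]
grip_width: 0.275
```

>>> carry_out(motion=[[[0, 0, -0.0007], 0], [[0, 0, -0.0014], 0], [[0, 0, -0.002], 0], [[0, 0, -0.003], 0], [[0, 0, -0.003], 0]])

```text
time: 11.6
position: [0.5553, 0.211, 0.2704]
tool_rot: [2.053, -2.378, -0.0]
ft_force: [-0.6, -0.0, -3.5]
grip_width: 0.274
```

>>> carry_out(motion=[[[0, 0, -0.001], 0], [[0, 0, -0.002], 0], [[0, 0, -0.003], 0], [[0, 0, -0.004], 0], [[0, 0, -0.005], 0], [[0, 0, -0.006], 0], [[0, 0, -0.006], 0]])

```text
time: 12.3
position: [0.5553, 0.211, 0.2644]
tool_rot: [2.053, -2.378, -0.0]
ft_force: [0.2, -0.4, -3.5]
grip_width: 0.278
```

>>> carry_out(motion=[[[0, 0, -0.001], 0], [[0, 0, -0.002], 0], [[0, 0, -0.003], 0], [[0, 0, -0.004], 0], [[0, 0, -0.005], 0], [[0, 0, -0.006], 0], [[0, 0, -0.006], 0]])

```text
time: 13.0
position: [0.5553, 0.211, 0.2584]
tool_rot: [2.053, -2.377, -0.0]
ft_force: [-0.1, -0.1, -3.7]
grip_width: 0.279
```

>>> carry_out(motion=[[[0, 0, -0.0015], 0], [[0, 0, -0.003], 0], [[0, 0, -0.0045], 0], [[0, 0, -0.006], 0], [[0, 0, -0.0075], 0], [[0, 0, -0.009], 0], [[0, 0, -0.0105], 0], [[0, 0, -0.012], 0], [[0, 0, -0.0135], 0], [[0, 0, -0.015], 0], [[0, 0, -0.0165], 0], [[0, 0, -0.018], 0], [[0, 0, -0.0195], 0], [[0, 0, -0.021], 0], [[0, 0, -0.0225], 0], [[0, 0, -0.024], 0], [[0, 0, -0.024], 0]])

```text
time: 14.7
position: [0.5552, 0.211, 0.2343]
tool_rot: [2.053, -2.377, -0.0]
ft_force: [0.0, -0.4, -4.7]
grip_width: 0.274
```

>>> carry_out(motion=[[[0, 0, -0.003], 0], [[0, 0, -0.006], 0], [[0, 0, -0.009], 0], [[0, 0, -0.012], 0], [[0, 0, -0.015], 0], [[0, 0, -0.018], 0], [[0, 0, -0.021], 0], [[0, 0, -0.024], 0], [[0, 0, -0.027], 0], [[0, 0, -0.03], 0], [[0, 0, -0.033], 0], [[0, 0, -0.036], 0], [[0, 0, -0.039], 0], [[0, 0, -0.042], 0], [[0, 0, -0.044], 0], [[0, 0, -0.044], 0]])

```text
time: 16.3
position: [0.5552, 0.2109, 0.1902]
tool_rot: [2.053, -2.377, -0.0]
ft_force: [0.0, 0.8, -3.5]
grip_width: 0.275
```

>>> carry_out(motion=[[[0, 0, -0.001], 0], [[0, 0, -0.002], 0], [[0, 0, -0.003], 0], [[0, 0, -0.004], 0], [[0, 0, -0.005], 0], [[0, 0, -0.006], 0], [[0, 0, -0.007], 0], [[0, 0, -0.008], 0], [[0, 0, -0.009], 0], [[0, 0, -0.009], 0]])

```text
time: 17.3
position: [0.5552, 0.211, 0.1814]
tool_rot: [2.053, -2.377, -0.0]
ft_force: [-0.1, -0.2, -4.7]
grip_width: 0.278
```

>>> carry_out(motion=[[[0, 0, -0.0007], 0], [[0, 0, -0.0014], 0], [[0, 0, -0.002], 0], [[0, 0, -0.003], 0], [[0, 0, -0.004], 0], [[0, 0, -0.005], 0], [[0, 0, -0.005], 0]])

```text
time: 18.0
position: [0.5552, 0.211, 0.1763]
tool_rot: [2.053, -2.377, -0.0]
ft_force: [-0.5, -0.3, -3.0]
grip_width: 0.275
```

>>> carry_out(motion=[[[0, 0, -0.001], 0], [[0, 0, -0.002], 0], [[0, 0, -0.003], 0], [[0, 0, -0.004], 0], [[0, 0, -0.005], 0], [[0, 0, -0.006], 0], [[0, 0, -0.006], 0]])

```text
time: 18.7
position: [0.5553, 0.211, 0.1704]
tool_rot: [2.053, -2.377, -0.0]
ft_force: [-0.7, -0.2, -4.1]
grip_width: 0.274
```

Both guides are threaded without contact. Next I'll lower the pin gently to crown height.

>>> carry_out(motion=[[[0, 0, -0.001], 0], [[0, 0, -0.002], 0], [[0, 0, -0.003], 0], [[0, 0, -0.004], 0], [[0, 0, -0.005], 0], [[0, 0, -0.0055], 0], [[0, 0, -0.006], 0], [[0, 0, -0.006], 0]])

```text
time: 19.5
position: [0.5553, 0.211, 0.1645]
tool_rot: [2.053, -2.378, -0.0]
ft_force: [0.5, -0.5, -4.3]
grip_width: 0.274
```

>>> carry_out(motion=[[[0, 0, -0.0005], 0], [[0, 0, -0.001], 0], [[0, 0, -0.0015], 0], [[0, 0, -0.002], 0], [[0, 0, -0.0025], 0], [[0, 0, -0.003], 0], [[0, 0, -0.003], 0]])

```text
time: 20.2
position: [0.5553, 0.211, 0.1615]
tool_rot: [2.053, -2.378, -0.0]
ft_force: [-0.2, 0.6, -3.3]
grip_width: 0.278
```

>>> carry_out(motion=[[[0, 0, -0.0005], 0], [[0, 0, -0.001], 0], [[0, 0, -0.0015], 0], [[0, 0, -0.002], 0], [[0, 0, -0.0025], 0], [[0, 0, -0.0025], 0]])

```text
time: 20.8
position: [0.5553, 0.2111, 0.159]
tool_rot: [2.053, -2.377, -0.0]
ft_force: [0.4, -0.2, -4.1]
grip_width: 0.277
```

>>> carry_out(motion=[[[0, 0, -0.0005], 0], [[0, 0, -0.001], 0], [[0, 0, -0.0015], 0], [[0, 0, -0.002], 0], [[0, 0, -0.0025], 0], [[0, 0, -0.0025], 0]])

```text
time: 21.4
position: [0.5553, 0.211, 0.1565]
tool_rot: [2.053, -2.378, -0.0]
ft_force: [-0.4, -0.5, -4.2]
grip_width: 0.272
```

>>> carry_out(motion=[[[0, 0, -0.0004], 0], [[0, 0, -0.0008], 0], [[0, 0, -0.0012], 0], [[0, 0, -0.0012], 0]])

```text
time: 21.8
position: [0.5553, 0.211, 0.1553]
tool_rot: [2.053, -2.378, -0.0]
ft_force: [-0.0, -0.8, -3.7]
grip_width: 0.271
```

>>> carry_out(motion=[[[0, 0, -0.0003], 0], [[0, 0, -0.0006], 0], [[0, 0, -0.0006], 0]])

```text
time: 22.1
position: [0.5554, 0.2111, 0.155]
tool_rot: [-2.053, 2.378, -0.0]
ft_force: [-0.5, 0.0, -2.0]
grip_width: 0.271
```

>>> carry_out(motion=[[[0, 0, -0.0002], 0], [[0, 0, -0.0004], 0], [[0, 0, -0.0004], 0], [[0, 0, -0.0004], 0]])

```text
time: 22.5
position: [0.5554, 0.2111, 0.1549]
tool_rot: [-2.053, 2.378, -0.001]
ft_force: [-1.6, -0.8, 2.1]
grip_width: 0.272
```

It is seated lightly, with the supported force rising by about 6 N at nominal lower end 16.9 mm. I'll release now.

>>> carry_out(motion=[[[0, 0, 0.0003], 0], [[0, 0, 0.0003], 0], [[0, 0, 0.0003], 0]], squeeze=4)

```text
time: 22.8
position: [0.5555, 0.2111, 0.1549]
tool_rot: [-2.053, 2.378, -0.0]
ft_force: [-1.4, -0.8, 2.6]
grip_width: 0.277
```

>>> carry_out(motion=[[[0, 0, 0], 0], [[0, 0, 0], 0], [[0, 0, 0], 0], [[0, 0, 0], 0], [[0, 0, 0], 0], [[0, 0, 0], 0], [[0, 0, 0], 0], [[0, 0, 0], 0]], grip=-0.3)

```text
time: 23.6
position: [0.5554, 0.211, 0.1547]
tool_rot: [2.053, -2.378, 0.0]
ft_force: [-0.4, 1.1, 0.1]
grip_width: 0.649
```

>>> carry_out(motion=[[[0, 0, 0.005], 0], [[0, 0, 0.012], 0], [[0, 0, 0.022], 0], [[0, 0, 0.035], 0], [[0, 0, 0.05], 0], [[0, 0, 0.065], 0], [[0, 0, 0.08], 0], [[0, 0, 0.1], 0], [[0, 0, 0.12], 0], [[0, -0.02, 0.13], 0], [[0, -0.05, 0.13], 0], [[0, -0.08, 0.13], 0], [[0, -0.11, 0.13], 0], [[0, -0.14, 0.13], 0], [[0, -0.17, 0.13], 0], [[0, -0.2, 0.13], 0], [[0, -0.22, 0.13], 0], [[0, -0.23, 0.13], 0], [[0, -0.23, 0.13], 0]])

```text
time: 25.5
position: [0.5555, -0.0203, 0.2852]
tool_rot: [-2.05, 2.38, -0.001]
ft_force: [0.0, 0.2, 0.4]
grip_width: 0.652
```

```bash
python3 - <<'E'
from h import *
d=grab('scene');t=grab('top')
print(get_state()['time'])
b=np.array([.5553,.211,0])
q=[b+[0,0,.1915],b+[0,0,.1495]]
print(proj(d,q),proj(t,q))
c=lambda i,u,v,w,h:cv2.resize(i[v:v+h,u:u+w],(400,600),interpolation=cv2.INTER_CUBIC)
cv2.imwrite('pics/m5.png',np.hstack([c(d['pixels'],345,190,80,120),c(t['pixels'],110,120,80,120)]))
E
```

```text
25.6
[[389.61917285 237.53680416]
 [382.64188611 247.97196133]] [[148.31021222 166.33928735]
 [152.28466436 169.8838252 ]]
```

View pics/m5.png

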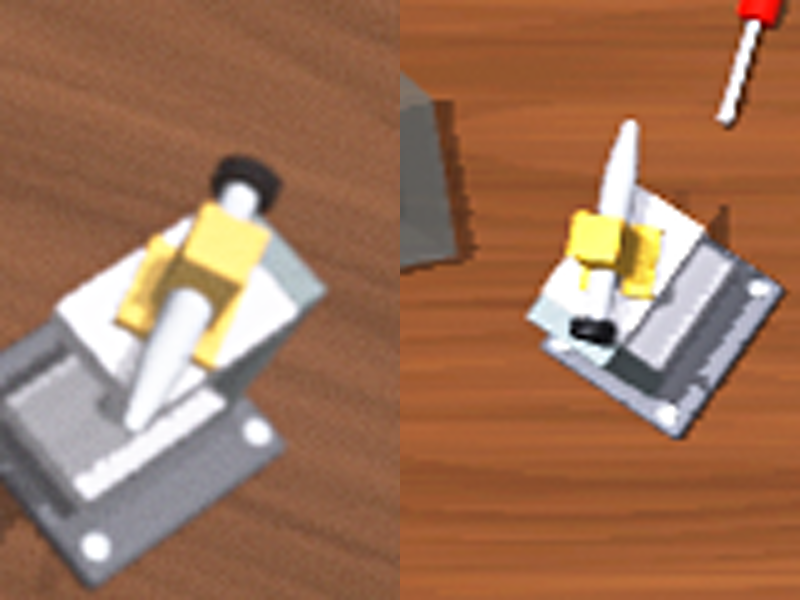

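The head is upright over the crown with the jaw along the slot. Its top measures about scene (390.0,238.2), against (389.6,237.5) predicted for home. Nothing touches it, so I'll hand in.

```bash
python3 -c "
from bench import ticket; print(ticket.close_job())"
```

```text
the job is handed in; nothing more can be done
None
```

I lifted the brass-headed vise out of its block and threaded it down through both guides. I turned it beforehand to the slot angle seen in the images (about -8.5° in world axes). The pin therefore went straight into the crown's slot, and I did not have to press and turn to find it. I then released the vise, backed the arm away and handed the job in at about 26 s.

**Force:** I felt no contact on the way down. The slot floor met the pin at a nominal lower-end height of about 17 mm (home is 16.5 mm), with about 6 N of pressing.

**Final picture:** The vise stands upright with its jaw along the slot and the fingers clear. Its head top was within about 1 pixel of where it should be when home. That is too coarse to prove the last millimetre, so the evidence for "fully home" is mainly the contact height and force.

**Disagreement:** The two cameras differed by 3–4 mm on absolute positions. I allowed for this by comparing the robot's own pose with where the stem end appeared in each view. In the close-up above the crown, the stem end was hard to tell from the hole, so there I relied on the robot's pose.

**Not checked:** I did not measure the other things on the table again. The arm's path stayed above them and no unexpected force showed.

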